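# Fit a keyed shaft into a toothed pulley and hold it home

### The arm

A 7-joint arm with a two-finger parallel gripper is mounted at the origin on a cart in front of the work surface, level with it; the furniture and walls round the work are solid. World frame = base frame: x ahead of the robot, y to its left, z up, the work surface at z = 0. Lengths are in m, angles in rad, forces in N, time in s.
With the tool pointing down it reaches from about 0.4 to 0.85 m from the base axis. Payload 4.5 kg.
Tool frame: the origin (TCP) lies midway between the tips of the shut fingers; the grasp point (between the pads) lies arm.hold_point_z behind it (arm.hold_point_z is the distance from the TCP to the grasp point, in m); z points along the fingers, y is the line along which they close (so a half turn about z gives the same grasp; the last joint's range is limited). The gripper opens to 85 mm and grips with 20 to 120 N. Pads are 22 mm wide; open, the fingers measure 114 mm over their backs; the gripper's body (76 mm by 85 mm) begins 54 mm behind the grasp point. The pads swing forward as they close: fully open they stand 13 mm farther back than shut.
Start: joints at [1.233, 0.689, -0.195, 1.565, 0.157, 0.902, -0.215], TCP at [0.227, -0.582, 0.231] pointing down, gripper open.
Joint ranges: [-3.01, 3.01], [-0.46, 2.08], [-1.47, 1.51], [0.13, 2.56], [-1, 4.14], [0.04, 2.09], [-2.66, 2.66]. Speed limits (rad/s): [2.57, 2.57, 3.14, 3.14, 3.14, 3.14, 3.14].

### API

Orientations are given as [roll, pitch, yaw] about the fixed x, y, z axes, in that order (R = Rz(yaw) Ry(pitch) Rx(roll)).
In Python, from rig import arm, telemetry, imaging, hand_in, finder gives the robot as it stands. Calls block until the motion is done:
- arm.move_to(position, orientation): joint-space move of the TCP to a pose.
- arm.move_linear(position, feed=0.15, rotation=None, force_limit=None): straight line of the TCP; rotation=None keeps the orientation; feed is the mean speed in m/s. With force_limit (N) it stops when the force on the tool has changed by that much, and returns True; else False.
- arm.set_joints(angles): joint-space move.
- arm.release() and arm.close(force=None): open the fingers fully, or close them until they stop; force is the grip in N (None keeps the last).
- arm.dwell(seconds).
- arm.ik(position, orientation): joint angles nearest the present ones, or None.
- telemetry.get_obs(): the state.
- imaging.capture(name): name is "side" or "top" or "wrist"; returns the picture (420x560x3 uint8, red, green, blue); there is no depth.
- imaging.camera_info(name): a dict with "fx", "fy", "cx", "cy" (pixels), "R" (3x3) and "t" (3): a world point X has camera coordinates R X + t; the wrist camera has in their place "hand_eye" (4x4, takes a point from camera to tool coordinates, whose origin is the TCP and whose axes are the flange's). Camera axes: x right, y down, z forward; pixel columns grow to the right and rows downward; lengths in m; the calibration is good to about 2 mm. A picture is of the moment at which its call begins: read the wrist's pose just before it. camera_info takes no time and is no camera call.
A pose or a line that the arm cannot do raises arm.MotionError and nothing moves.
- hand_in(): hands the job in; it is judged then, once.
Trained networks look in the newest picture that a camera, given by its name, has taken for a name from the list of things; names that differ only in an ending like _2 or _b are one class to them, and where a whole thing is asked for, a point or a joint stands for the part that bears it (a point fixed in the world has none). Each returns a list of dicts, best first, with "score" (0 to 1); they miss things now and then, are a little off and sometimes report something else, mostly with a low value. They report only what shows in the picture. A call takes as long as a camera call.
- finder.silhouettes(camera, query): "region" (420x560 bool, what is visible of it) and "bbox" ([centre column, centre row, width, height] in pixels, round what is visible of it).
The state is a dict: "time_s": time; "joint_positions": joint angles; "dq": joint speeds; "joint_efforts": joint torques, N m; "position": TCP position; "orientation": TCP orientation; "wrist_force": force on the tool from outside, world axes, zero at the start; "moment": the same for the moment, N m; "opening": opening from 0.0 (shut) to 1.0 (fully open); "grip_force": force on a finger pad.
Only numpy, scipy, OpenCV 4.12 (cv2) and the standard library are available. Lean on these libraries where they do the work, as an engineer would, in place of code of your own. Each camera call takes 0.05 s, during which the arm holds its last target. There are 200 camera calls.

### The job

Set the toothed aluminium pulley into the matching pocket of the white nest, hub up, and let it go; then take the brass-knobbed shaft from its stand, enter it in the pulley's bore, turn it until its key slips into the keyway, and push until the knob sits fully home on the hub. Finish while still gripping the knob and pressing it home against the fixture's spring pin, so that I can tighten the grub screw; leave the black-knobbed shaft in its hole and do not shove the other things about.

Things in the scene. Friction and masses are not known exactly. Their poses are not given: they have to be found in the camera images.
- fixture: Assembly fixture, fixed to the table: black base 116 (x) x 92 (y) x 10 mm with four screw heads at its corners, on it a white nest block 72 (x) x 62 (y) mm, top at z = 36 mm, with an open pocket in its middle. Origin: centre of the base's underside, on the table; z up.
- nest_floor (a point): Centre of the pocket's flat floor, 24 mm above the fixture's origin, axes as the fixture's. The pocket: a round of 43 mm with two flats 33 mm apart, parallel to x (as are two thin brass strips on the block's top), 12 mm deep, its top 4 mm flared outward by 3 mm. In the middle of the floor a 20 mm hole with the brass spring pin.
- spring_pin (a joint): Brass pin 12 mm across in the pocket's floor, its top 0.5 mm below the floor at 0. Value: how far it is pushed down (m), 0 to 0.010. The spring resists with 3 N at first and 0.8 N more for each mm. It reads about 0.0055 with the shaft fully home; if the knob is let go, the pin lifts the shaft again.
- pulley: Loose bright aluminium toothed pulley, 42 mm high, 0.18 kg, standing on the table hub up. Origin: centre of its underside, z up. From below: boss 40 mm across with two flats 30 mm apart, parallel to the pulley's x, z 0 to 16 mm (fits the pocket either way round, 1.5 mm play on each side); toothed rim with flanges, 50 mm across, z 16 to 32 (grip here); hub 32 mm across, z 32 to 42.
- bore_mouth (a point): On the pulley's axis at the hub's top face, 42 mm above its origin, axes as the pulley's. Through bore 17.6 mm across, with a keyway 8 mm wide towards +x that reaches 12.4 mm from the axis, open at the top (a black dot on the rim marks that side); 2 mm chamfer at the mouth.
- keyed_shaft: Loose steel shaft with a knurled brass knob, 0.25 kg, hanging upright by its knob in a hole of the stand. Origin: on the axis at the knob's flat underside (the shoulder); z up. Knob 36 mm across, z 0 to 34 mm. A black line on the knob's top points over the key (+x). When home in the pulley, this origin lies on the hub's top face.
- shaft_tip (a point): Lower end of the keyed shaft, 48 mm below its origin, axes as the shaft's. Shaft 16 mm across, tip chamfered 3 mm. Dark key 6 mm wide on its +x side, out to 11.5 mm from the axis, from 12 to 36 mm above the tip: the last 12 mm are a plain pilot that enters the bore at any angle before the key meets the hub.
- plain_shaft: A shaft of the same size without key, with a black plastic fluted knob, 36 mm across and 34 mm high, in the stand's other hole. Origin at the knob's underside. To be left alone.
- stand: Blue shaft stand on a black foot, fixed, 66 (x) x 146 (y) mm, 58 mm high. Origin: centre of its underside. Two 28 mm holes in its top plate (15 mm thick) at x = 0, y = +37 and -37 mm; either shaft may hang in either.
- enclosure_corner (a point): Nearest top corner of the big black enclosure behind the work, 270 mm above the table. From here its front runs back and to the left (60 degrees from x), its right side back and to the right (-30 degrees from x). It does not move; keep arm and gripper body clear of it.
- caliper: Steel vernier caliper lying flat behind the fixture, 74 x 202 x 10 mm; leave alone. Origin: centre of its underside.
- tweezer_case: Small green case, 32 x 75 x 16 mm; leave alone. Origin: centre of its underside.
- post_holder: Black upright post holder with a side screw, 25 x 37 x 50 mm; leave alone. Origin: centre of its underside.
- optic_mount: Black upright mirror mount, 28 x 45 x 45 mm; leave alone. Origin: centre of its underside.

How it is judged:
By the outcome, as a careful person would: the job done as asked, in the order asked, and still so for the second after the job is handed in, while the arm keeps its last pose, push and grip.
It also fails if it takes over 58 s, if anything falls off the work surface, if the arm or the gripper's body presses on something with over 40 N, if the wrist force passes 120 N, or if a joint passes its speed limit or range.

## Working session

There is one attempt and no reset: what is moved stays moved. The work goes in short steps, each a Python script; the robot and the scene stay as the last script left them, time stands still between calls to the robot, and variables do not carry over. Pictures are saved under pics/ and viewed, at most 10 in all, crops included, and the job is handed in when it is done.

```bash
ls; mkdir -p pics; cat > h.py <<'E'
from rig import arm, telemetry, imaging, hand_in, finder
import numpy as np, cv2
def cap(cam,name=None):
    im=imaging.capture(cam)
    if name: cv2.imwrite(f'pics/{name}.png',im[:,:,::-1])
    return im
def ray(cam,u,v):
    c=imaging.camera_info(cam)
    d=np.array([(u-c['cx'])/c['fx'],(v-c['cy'])/c['fy'],1.])
    R=np.array(c['R']);t=np.array(c['t'])
    return -R.T@t, R.T@d
def onz(cam,u,v,z):
    o,d=ray(cam,u,v); return o+d*(z-o[2])/d[2]
def proj(cam,X):
    c=imaging.camera_info(cam); p=np.array(c['R'])@np.array(X)+np.array(c['t'])
    return np.array([c['fx']*p[0]/p[2]+c['cx'],c['fy']*p[1]/p[2]+c['cy']])
E
python3 - <<'E'
from h import *
a=cap('top','top0')
for c in ['top','side']:
    if c=='side': cap('side','side0')
    i=imaging.camera_info(c); print(c,i['fx'],i['cx'],i['cy'],-np.array(i['R']).T@i['t'],np.round(i['R'],3).tolist())
    for q in ['fixture','pulley','keyed_shaft','plain_shaft','stand','caliper','tweezer_case','post_holder','optic_mount']:
        print(q,[(round(s['score'],2),np.round(s['bbox'],1).tolist()) for s in finder.silhouettes(c,q)[:2]])
print(imaging.camera_info('wrist'),arm.hold_point_z)
o=telemetry.get_obs();print(o)
E
```

```text
pics
rig.py
top 441.3369456926091 285.0448092323104 209.73525941974765 [ 0.28018334 -0.14610323  1.40423553] [[-0.01, -1.0, -0.005], [-0.988, 0.011, -0.153], [0.153, 0.004, -0.988]]
fixture [(0.85, [270.6, 221.2, 25.3, 39.3])]
pulley [(0.55, [337.2, 227.2, 16.2, 12.0])]
keyed_shaft []
plain_shaft [(0.68, [187.0, 223.2, 13.0, 10.2]), (0.44, [296.9, 267.6, 25.9, 18.4])]
stand [(0.83, [203.8, 223.4, 47.7, 31.3]), (0.36, [337.4, 225.9, 19.7, 15.1])]
caliper [(0.67, [281.7, 177.8, 57.0, 46.5])]
tweezer_case [(0.49, [295.4, 263.9, 23.5, 18.0])]
post_holder []
optic_mount [(0.65, [335.8, 227.8, 17.6, 15.4])]
side 397.0815852492075 278.53208613148956 215.02504638189876 [0.24382274 0.52518836 0.72965265] [[-0.945, -0.327, 0.015], [-0.218, 0.595, -0.774], [0.244, -0.734, -0.633]]
fixture [(0.61, [273.1, 273.8, 50.3, 39.0])]
pulley [(0.82, [306.2, 222.2, 19.0, 19.7])]
keyed_shaft [(0.75, [240.8, 314.4, 21.4, 27.3])]
plain_shaft [(0.95, [234.9, 346.4, 21.0, 31.2]), (0.3, [306.5, 224.3, 16.6, 19.4])]
stand [(0.92, [239.1, 345.6, 46.5, 80.2])]
caliper [(0.81, [224.5, 256.1, 72.6, 40.8]), (0.46, [2
[... 681 characters left out ...]
.0, 'joint_positions': array([ 1.23279423,  0.68910612, -0.19461586,  1.56529533,  0.1572749 ,
        0.90250328, -0.21508981]), 'dq': array([ 0.00088622, -0.00158509, -0.00125704, -0.00060367, -0.00087626,
       -0.0013827 , -0.00093767]), 'joint_efforts': array([ 6.00088606e-04, -5.39556706e+01, -1.26698300e+00, -1.58883405e+01,
        9.97719326e-03,  1.39358875e-03,  3.77925291e-07]), 'position': array([ 0.22710557, -0.58230252,  0.23131454]), 'orientation': array([ 3.14152559e+00, -4.09677982e-05,  3.71830760e-01]), 'wrist_force': array([-0.31142456,  0.29477231,  0.59953543]), 'moment': array([-0.06626415,  0.02629531,  0.00518258]), 'grip_force': 0.0, 'opening': 1.0010538356624241}
```

```bash
python3 - <<'E'
import cv2,numpy as np
t=cv2.imread('pics/top0.png');s=cv2.imread('pics/side0.png')
cv2.imwrite('pics/c1.png',cv2.resize(t[130:290,150:390],(800,533),interpolation=cv2.INTER_CUBIC))
cv2.imwrite('pics/c2.png',cv2.resize(s[170:410,120:400],(700,600),interpolation=cv2.INTER_CUBIC))
E
```

```text
(no output)
```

View pics/c1.png

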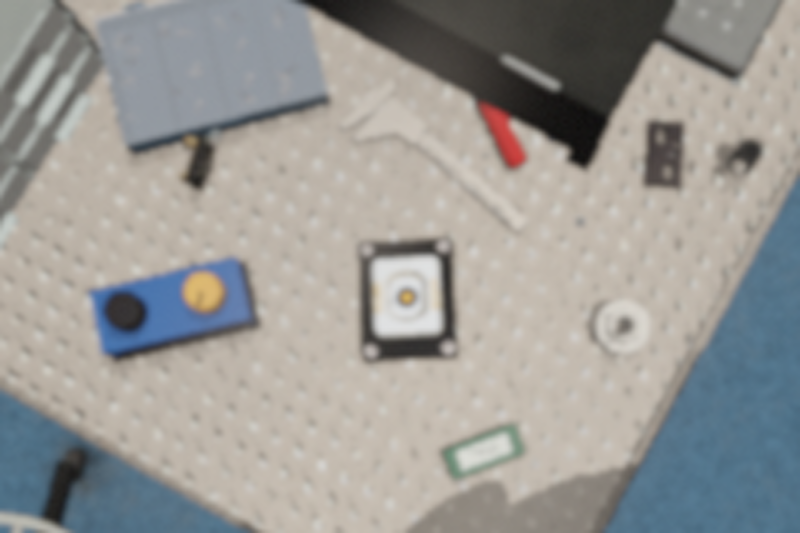

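View pics/c2.png

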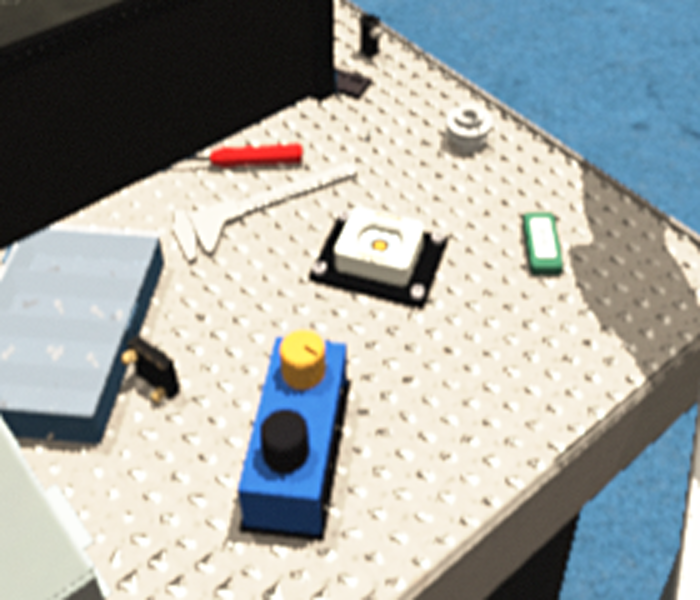

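```bash
cat >> h.py <<'E'
def wcam():
    c=imaging.camera_info('wrist'); o=telemetry.get_obs()
    from scipy.spatial.transform import Rotation as Ro
    T=np.eye(4);T[:3,:3]=Ro.from_euler('xyz',o['orientation']).as_matrix();T[:3,3]=o['position']
    return T@c['hand_eye'],c
def wonz(W,u,v,z):
    M,c=W; d=M[:3,:3]@np.array([(u-c['cx'])/c['fx'],(v-c['cy'])/c['fy'],1.]); o=M[:3,3]
    return o+d*(z-o[2])/d[2]
def wproj(W,X):
    M,c=W; p=(np.asarray(X)-M[:3,3])@M[:3,:3]; return np.stack([c['fx']*p[...,0]/p[...,2]+c['cx'],c['fy']*p[...,1]/p[...,2]+c['cy']],-1)
DOWN=lambda yaw:[np.pi,0,yaw]
E
python3 - <<'E'
from h import *
def z2(n,x,y,z):
    u,v=150+x*.3,130+y*.3; print(n,np.round(onz('top',u,v,z),4))
z2('pulley',622,326,.037);z2('pin',407,298,.024);z2('knob',204,292,.092);z2('black',125,311,.092)
z2('encl',585,165,0);z2('case',484,450,.016);z2('caliper end',520,225,.01)
def s2(n,x,y,z):
    u,v=120+x*.4,170+y*.4; print('side',n,np.round(onz('side',u,v,z),4))
s2('pulley',470,117,.042);s2('pin',379,245,.024);s2('knob',302,345,.092)
for p in [(.27,-.30),(.29,-.15),(.29,.03)]:
    for yaw in [-1.2,0,1.2]: print(p,yaw,[np.round(arm.ik([*p,z],DOWN(yaw)),2) if arm.ik([*p,z],DOWN(yaw)) is not None else None for z in (.2,)])
E
```

```text
pulley [ 0.4335 -0.3007  0.037 ]
pin [ 0.4637 -0.0996  0.024 ]
knob [0.4621 0.081  0.092 ]
black [0.4456 0.1518 0.092 ]
encl [ 0.596  -0.2732  0.    ]
case [ 0.3205 -0.1707  0.016 ]
caliper end [ 0.5353 -0.2084  0.01  ]
side pulley [ 0.431  -0.2926  0.042 ]
side pin [ 0.4655 -0.0966  0.024 ]
side knob [0.4648 0.0844 0.092 ]
(0.27, -0.3) -1.2 [array([ 0.57,  0.49,  0.23,  2.25, -0.26,  0.43, -1.76])]
(0.27, -0.3) 0 [array([ 0.77,  0.48, -0.07,  2.24,  0.08,  0.43, -0.94])]
(0.27, -0.3) 1.2 [array([ 0.96,  0.49, -0.36,  2.23,  0.36,  0.48, -0.05])]
(0.29, -0.15) -1.2 [array([ 0.17,  0.42,  0.24,  2.45, -0.34,  0.3 , -2.05])]
(0.29, -0.15) 0 [array([ 0.36,  0.41, -0.03,  2.44,  0.05,  0.29, -1.29])]
(0.29, -0.15) 1.2 [array([ 0.55,  0.42, -0.31,  2.43,  0.38,  0.34, -0.47])]
(0.29, 0.03) -1.2 [array([-0.42,  0.4 ,  0.23,  2.54, -0.39,  0.23, -2.59])]
(0.29, 0.03) 0 [array([-0.31,  0.39,  0.06,  2.53, -0.11,  0.22, -1.71])]
(0.29, 0.03) 1.2 [array([-0.14,  0.38, -0.18,  2.53,  0.28,  0.25, -0.94])]
```

```bash
python3 - <<'E'
from h import *
arm.move_to([.432,-.298,.17],DOWN(.37))
W=wcam(); im=cap('wrist','w1'); cv2.imwrite('pics/w1c.png',im[:,:,::-1])
print([(s['score'],s['bbox']) for s in finder.silhouettes('wrist','pulley')])
print('bm',wproj(W,np.array([.432,-.298,.042])), telemetry.get_obs()['time_s'])
for yaw in (.37,2.,-1.2,-2.,np.pi): print(yaw,[arm.ik([*p,.1],DOWN(yaw)) for p in ((.432,-.298),(.464,-.098),(.463,.082))])
np.save('W1.npy',W[0])
E
```

```text
[(0.65, [280.9, 188.7, 53.2, 53.8])]
bm [275.67616455 197.69654798] 2.4333
0.37 [array([ 0.57950943,  0.76720521, -0.10484276,  1.97926847,  0.18581004,
        0.40410947, -0.8680381 ]), array([ 0.14539948,  0.73321596, -0.05561093,  2.1280327 ,  0.13338318,
        0.2835003 , -1.22485437]), array([-0.25674916,  0.73133594, -0.02679342,  2.14053148,  0.06701319,
        0.27048169, -1.54207313])]
2.0 [array([ 0.82193152,  0.80970184, -0.51235245,  1.96646676,  0.73436255,
        0.55825792,  0.22757748]), array([ 0.33756184,  0.75080467, -0.36586809,  2.11819958,  0.69501   ,
        0.39101934, -0.16306576]), array([-0.10031426,  0.73926094, -0.27820657,  2.13259124,  0.58348508,
        0.34250572, -0.43542332])]
-1.2 [array([ 0.38501514,  0.78426868,  0.219445  ,  1.98937646, -0.39713767,
        0.40881745, -1.8617988 ]), array([-0.02081737,  0.75117304,  0.2156042 ,  2.13629999, -0.5119221 ,
        0.30267225, -2.14059151]), array([-0.43164493,  0.75494072,  0.25984745,  2.14919746, -0.61772896,
        0.30887033, -2.4161511 ])]
-2.0 [array([ 0.27111498,  0.8181083 ,  0.41903218,  1.99520026, -0.7058302 ,
        0.4755212 , -2.35567557]), array([-0.12687315,  0.78140474,  0.39688047,  2.14157911, -0.83506972,
        0.37601485, -2.60952965]), array([ 0.39751265,  1.06157827, -1.25754836,  2.10805117,  1.24445945,
        1.06941361,  1.1682701 ])]
3.141592653589793 [array([ 0.99751975,  0.90077569, -0.84130576,  1.95744407,  0.99641162,
        0.76986119,  1.12396256]), array([ 0.5567514 ,  0.83070308, -0.74348635,  2.10702451,  1.02725006,
        0.6235931 ,  0.64158442]), array([ 0.10038103,  0.79252373, -0.61263106,  2.12227408,  0.95019233,
        0.52747121,  0.33314605])]
```

View pics/w1c.png

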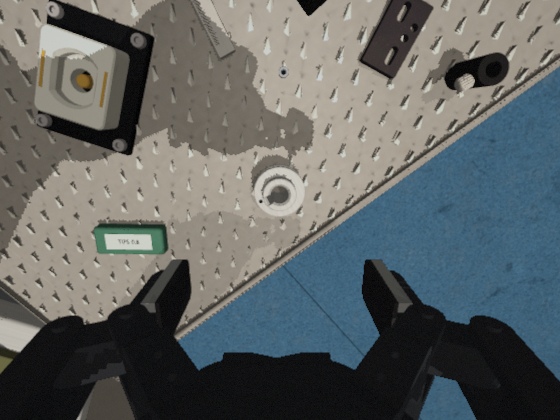

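```bash
python3 - <<'E'
import cv2,numpy as np
t=cv2.imread('pics/w1.png')
a=cv2.resize(t[160:222,247:311],None,fx=6,fy=6,interpolation=cv2.INTER_CUBIC)
b=cv2.resize(t[0:160,25:160],None,fx=3,fy=3,interpolation=cv2.INTER_CUBIC)
c=np.zeros((480,800,3),np.uint8);c[:372,:384]=a;c[:480,390:795]=b
cv2.imwrite('pics/c3.png',c)
E
```

```text
(no output)
```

View pics/c3.png

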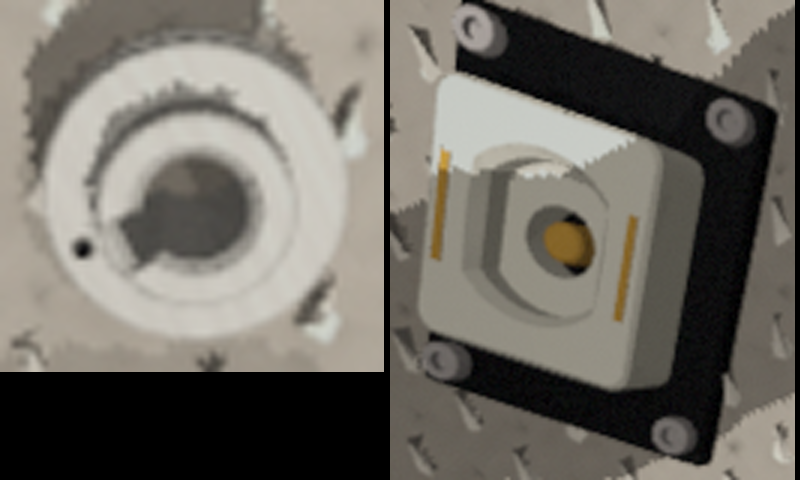

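```bash
python3 - <<'E'
from h import *
W=(np.load('W1.npy'),imaging.camera_info('wrist'))
f=lambda x,y,z:wonz(W,247+x/6,160+y/6,z)
g=lambda x,y,z:wonz(W,25+(x-390)/3,y/3,z)
rim=f(197,190,.032);hub=f(197,207,.042);dot=f(83,248,.032)
print('rim',rim,'hub',hub,'dot yaw',np.degrees(np.arctan2(*(dot-rim)[1::-1])),np.degrees(np.arctan2(*(dot-hub)[1::-1])),np.linalg.norm(dot-rim))
L1,L2,R1,R2=[g(*p,.036) for p in ((445,152),(436,258),(633,218),(620,320))]
print('strip yaw',[np.degrees(np.arctan2(*(a-b)[1::-1])) for a,b in ((L1,L2),(R1,R2))],'ctr',(L1+L2+R1+R2)/4)
d=(L1+L2-R1-R2)/2; print('cross',np.degrees(np.arctan2(d[1],d[0])),np.linalg.norm(d))
print('screw diag', [g(*p,.012) for p in ((480,28),(731,120),(446,360),(674,435))])
E
```

```text
rim [ 0.43652352 -0.30061383  0.032     ] hub [ 0.43634143 -0.30054552  0.042     ] dot yaw 138.76005862928466 138.57251963223234 0.021162272448317483
strip yaw [np.float64(2.7859350129997025), np.float64(3.7631573173963195)] ctr [ 0.46680385 -0.09761855  0.036     ]
cross 92.22542928947185 0.052723510165872324
screw diag [array([ 0.51522699, -0.05822986,  0.012     ]), array([ 0.51797075, -0.13237548,  0.012     ]), array([ 0.41650841, -0.06197289,  0.012     ]), array([ 0.41928569, -0.136074  ,  0.012     ])]
```

```bash
python3 - <<'E'
from h import *
arm.move_linear([.4364,-.3006,.06],feed=.15)
print(arm.move_linear([.4364,-.3006,.010],feed=.06,force_limit=8))
arm.close(60); o=telemetry.get_obs(); print(o['opening'],o['grip_force'],o['position'],o['wrist_force'])
arm.move_linear([.4364,-.3006,.09],feed=.12)
o=telemetry.get_obs(); print(o['opening'],o['grip_force'],o['wrist_force'],o['time_s'])
W=wcam(); np.save('W2.npy',W[0]); im=cap('wrist','w2')
uv=wproj(W,np.array([[.4364,-.3006,z] for z in (.112,.122)])); print(uv)
u,v=uv[1].astype(int); c=im[v-50:v+50,u-60:u+60,::-1]
cv2.imwrite('pics/c4.png',cv2.resize(c,None,fx=6,fy=6,interpolation=cv2.INTER_CUBIC)); print(u,v)
E
```

```text
False
0.5653040598625847 61.60441691055894 [ 0.43666187 -0.30082555  0.01072764] [-0.27668919  0.44682607  5.5491769 ]
0.5635426661299396 61.92612080834806 [ 0.50454498  0.35577763 -0.84333949] 5.5583
[[279.53392874 288.03300891]
 [279.75898405 301.08734467]]
279 301
```

View pics/c4.png

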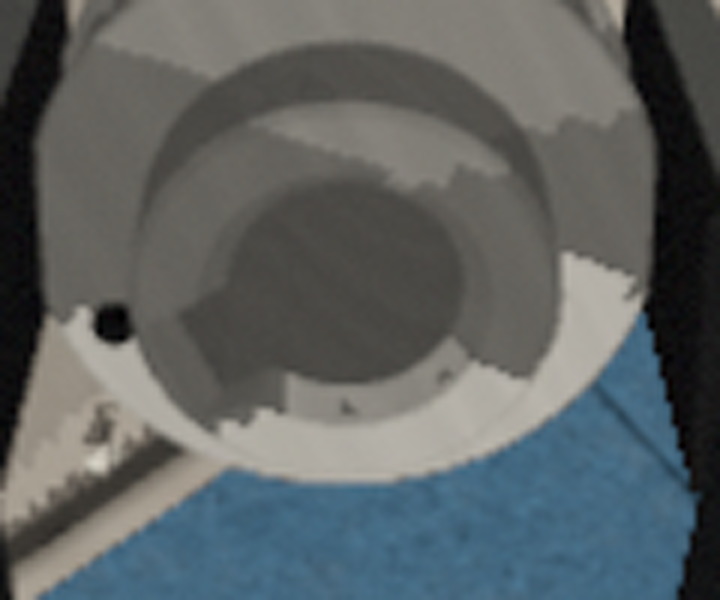

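```bash
python3 - <<'E'
from h import *
W=(np.load('W2.npy'),imaging.camera_info('wrist'))
f=lambda x,y,z:wonz(W,219+x/6,251+y/6,z)
M=W[0]@np.linalg.inv(W[1]['hand_eye']);print('tcp',M[:3,3])
for dz in (-.002,0,.002):
    hub=f(346,291,.1215+dz);dot=f(113,323,.1115+dz);print(hub,dot,np.linalg.norm((dot-hub)[:2]),np.degrees(np.arctan2(*(dot-hub)[1::-1])))
    print('hubwidth',np.linalg.norm(f(133,291,.1215+dz)-f(558,291,.1215+dz)))
E
```

```text
tcp [ 0.43594738 -0.30033621  0.08952735]
[ 0.43503048 -0.29969846  0.1195    ] [ 0.41891463 -0.28580485  0.1095    ] 0.02127799680631013 139.23509831685638
hubwidth 0.03126067927820384
[ 0.43633493 -0.29919171  0.1215    ] [ 0.42037587 -0.28556657  0.1115    ] 0.020984195314205322 139.51076772762667
hubwidth 0.03070433721690056
[ 0.43763939 -0.29868496  0.1235    ] [ 0.42183711 -0.28532829  0.1135    ] 0.020690893373422586 139.7942593119985
hubwidth 0.03014799515559728
```

```bash
python3 - <<'E'
from h import *
R=DOWN(.37+np.radians(43))
arm.move_linear([.4364,-.3006,.12],feed=.15)
arm.move_to([.467,-.0975,.09],R)
arm.move_linear([.467,-.0975,.055],feed=.08)
o=telemetry.get_obs();print(o['position'],o['wrist_force'])
for z in (.047,.041,.036):
    hit=arm.move_linear([.467,-.0975,z],feed=.03,force_limit=8)
    o=telemetry.get_obs();print(z,hit,o['position'],o['wrist_force'],o['moment'],o['time_s'])
    if hit: break
E
```

```text
[ 0.46699752 -0.09818287  0.05502901] [ 0.19056141  0.59490068 -1.57514776]
0.047 False [ 0.46694445 -0.09745289  0.04692875] [ 0.09704354 -0.41580929 -1.89547153] [ 0.00488208 -0.01563322  0.01389863] 7.8
0.041 False [ 0.4668315  -0.09745297  0.04078269] [ 0.32741503  0.02937398 -0.85073742] [-0.01963849 -0.01678271 -0.00132538] 8.15
0.036 False [ 0.46680433 -0.0974784   0.03577425] [ 0.28012792 -0.22622287 -1.94069055] [-0.02446329 -0.02501473 -0.03762182] 8.4667
```

```bash
python3 - <<'E'
from h import *
print(arm.move_linear([.467,-.0975,.0345],feed=.03,force_limit=5), telemetry.get_obs()['wrist_force'])
arm.release(); arm.dwell(.2)
arm.move_linear([.467,-.0975,.18],feed=.2)
W=wcam(); np.save('W3.npy',W[0]); a=cap('wrist','w3')
arm.move_to([.463,.083,.22],DOWN(1.12))
W2=wcam(); np.save('W4.npy',W2[0]); b=cap('wrist','w4')
u,v=wproj(W,np.array([.467,-.0975,.066])).astype(int);p,q=wproj(W2,np.array([.463,.083,.092])).astype(int);print(u,v,p,q,telemetry.get_obs()['time_s'])
A=cv2.resize(a[v-40:v+40,u-40:u+40,::-1],(395,395),interpolation=2)
B=cv2.resize(b[q-40:q+40,p-40:p+40,::-1],(395,395),interpolation=2)
cv2.imwrite('pics/c5.png',np.hstack([A,B]))
E
```

```text
False [-0.57669243  0.16132009  1.51224118]
276 203 275 197 11.1167
```

View pics/c5.png

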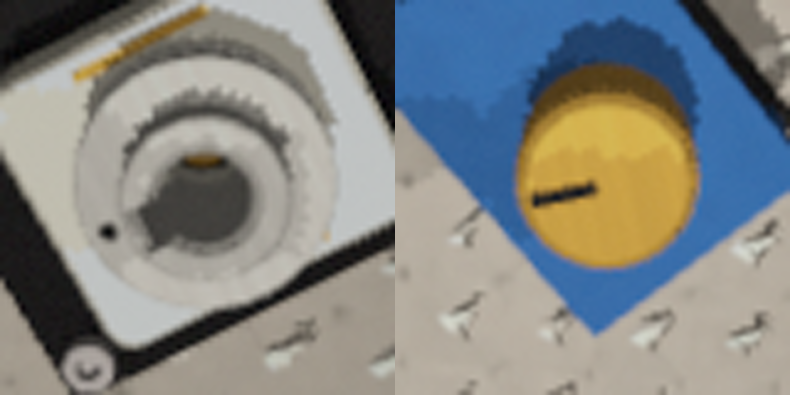

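```bash
python3 - <<'E'
from h import *
c=imaging.camera_info('wrist');W=(np.load('W3.npy'),c);V=(np.load('W4.npy'),c);s=80/395
f=lambda x,y,z:wonz(W,276-40+x*s,203-40+y*s,z)
g=lambda x,y,z:wonz(V,275-40+x*s,197-40+y*s,z)
ang=lambda d:np.degrees(np.arctan2(d[1],d[0]))%360
hub=f(206,202,.066);rim=f(206,182,.056);dot=f(109,232,.056)
print('hub',hub,'rim',rim,'w',np.linalg.norm(f(121,200,.066)-f(291,200,.066)),np.linalg.norm(f(75,182,.056)-f(337,182,.056)))
print('yaw',ang(dot-rim),ang(dot-hub),np.linalg.norm(dot-rim))
k=g(213,181,.092);o=g(140,200,.092);i=g(201,188,.092)
print('knob',k,'w',np.linalg.norm(g(124,181,.092)-g(302,181,.092)),'yaw',ang(o-k),ang(o-i))
for t in (-40,-20,0,20): print(t,arm.ik([.464,.083,.1],DOWN(1.12+np.radians(t))))
E
```

```text
hub [ 0.46748841 -0.09827718  0.066     ] rim [ 0.46791292 -0.09749794  0.056     ] w 0.0310683123232834 0.04956303337936803
yaw 182.4151419639364 180.2987885262641 0.021040719494314346
knob [0.46672587 0.08562171 0.092     ] w 0.03393865233449204 yaw 169.16244013450773 165.60113996241228
-40 [-0.23519261  0.73150054 -0.06384639  2.13604251  0.15578594  0.27826481
 -1.5815467 ]
-20 [-0.20682787  0.73168226 -0.10938925  2.13461513  0.26020135  0.2874509
 -1.33819951]
0 [-0.17562732  0.73288341 -0.1594602   2.1330334   0.3665387   0.30093315
 -1.09680922]
20 [-0.14079112  0.73547184 -0.21543352  2.13125405  0.47387926  0.31971627
 -0.85647051]
```

```bash
python3 - <<'E'
from h import *
x,y=.4665,.0853
R=DOWN(1.6)
arm.move_to([x,y,.15],R)
print(arm.move_linear([x,y,.062],feed=.1,force_limit=8))
arm.close(100); o=telemetry.get_obs(); print(o['opening'],o['grip_force'],o['position'],o['wrist_force'])
arm.move_linear([x,y,.152],feed=.12)
arm.dwell(.2)
W=wcam(); np.save('W5.npy',W[0]); b=cap('wrist','w5')
o=telemetry.get_obs(); print(o['position'],o['opening'],o['grip_force'],o['wrist_force'],o['moment'],o['time_s'])
u,v=wproj(W,np.array([x,y,.182])).astype(int);print(u,v)
v=min(v,370)
cv2.imwrite('pics/c6.png',cv2.resize(b[v-50:v+50,u-60:u+60,::-1],(720,600),interpolation=2));print(v)
E
```

```text
False
0.3960818151053118 98.62933874130249 [0.46626001 0.08518242 0.06263244] [-1.32511636 -0.23955908  8.5905373 ]
[0.46614545 0.08526732 0.15143083] 0.3928611283647084 99.51348066329956 [ 0.0635466  -0.73347217 -1.82535097] [-0.00139065  0.06400902  0.00077853] 14.2167
275 299
299
```

View pics/c6.png

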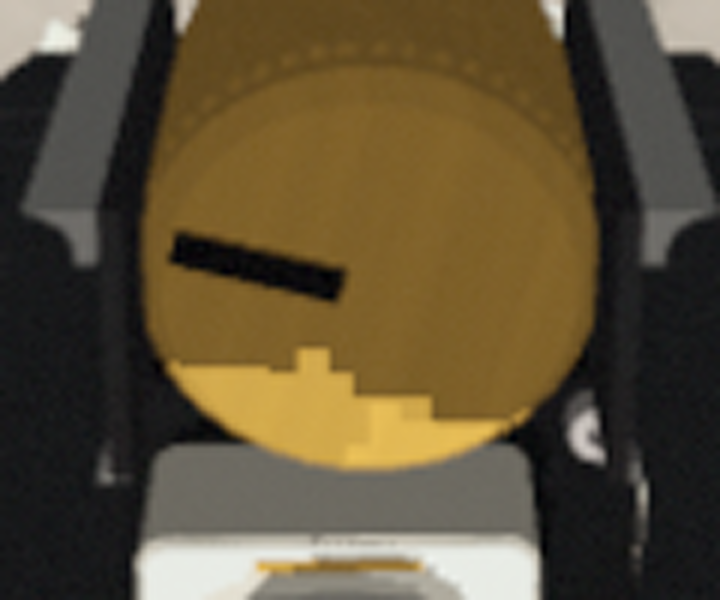

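```bash
python3 - <<'E'
from h import *
c=imaging.camera_info('wrist');W=(np.load('W5.npy'),c)
f=lambda x,y,z=.181:wonz(W,275-60+x/6,299-50+y/6,z)
ang=lambda d:np.degrees(np.arctan2(d[1],d[0]))%360
M=W[0]@np.linalg.inv(c['hand_eye']);print('tcp',M[:3,3])
k=f(370,267);o=f(172,248);i=f(343,285)
print('knob',k,'w',np.linalg.norm(f(143,267)-f(598,267)),np.linalg.norm(f(370,65)-f(370,468)),'yaw',ang(o-k),ang(o-i),'line len',np.linalg.norm(o-i),np.linalg.norm(o-k))
E
```

```text
tcp [0.46604294 0.08522985 0.1513368 ]
knob [0.46703865 0.08763057 0.181     ] w 0.033336748221932146 0.034171162799787096 yaw 175.3295898385616 167.55604817370906 line len 0.012857192786770602 0.014543218054902584
```

```bash
python3 - <<'E'
from h import *
def st(n,hit=None):
    o=telemetry.get_obs();print(n,hit,np.round(o['position'],4),np.round(o['wrist_force'],1),np.round(o['moment'],2),o['time_s'])
x,y=.467,-.0978
arm.move_linear([x,y,.152],feed=.15)
arm.move_linear([x,y,.122],feed=.08); st('above')
h=arm.move_linear([x,y,.110],feed=.03,force_limit=10); st('pilot',h)
if not h:
    arm.move_linear([x,y,.110],feed=.02,rotation=DOWN(1.8566)); st('turned')
    h=arm.move_linear([x,y,.098],feed=.02,force_limit=10); st('key',h)
E
```

```text
above None [ 0.4671 -0.0974  0.122 ] [ 0.1  0.2 -2.1] [ 0.02 -0.02 -0.02] 16.1083
pilot False [ 0.467  -0.0978  0.1099] [-0.4  0.1 -2.6] [ 0.01  0.03 -0.05] 16.6583
turned None [ 0.4667 -0.098   0.11  ] [-0.2  0.6 -2.6] [-0.02  0.13 -0.05] 17.0667
key False [ 0.467  -0.0977  0.0979] [-0.7 -0.4 -2.6] [-0.03  0.23  0.07] 17.8167
```

```bash
python3 - <<'E'
from h import *
def st(n,hit=None):
    o=telemetry.get_obs();print(n,hit,np.round(o['position'],4),np.round(o['wrist_force'],1),np.round(o['moment'],2),o['opening'],o['time_s'])
x,y=.467,-.0978
h=arm.move_linear([x,y,.079],feed=.03,force_limit=15); st('mid',h)
for z in (.076,.074,.072,.071,.070,.069,.068,.067):
    if h: break
    h=arm.move_linear([x,y,z],feed=.015,force_limit=20); st(z,h)
    if telemetry.get_obs()['wrist_force'][2]>20: break
E
```

```text
mid False [ 0.4671 -0.0977  0.0789] [-1.3  0.  -1.8] [-0.04  0.21 -0.05] 0.3920498194647737 18.6
0.076 False [ 0.4672 -0.0978  0.0761] [-0.9  0.   0.2] [ 0.06  0.26 -0.07] 0.39221257408848326 18.95
0.074 False [ 0.4671 -0.0978  0.0741] [ 0.1 -0.3  1.4] [0.03 0.35 0.01] 0.39659231823696156 19.2333
0.072 False [ 0.4671 -0.0978  0.072 ] [-1.8  0.4  3.2] [0.09 0.3  0.04] 0.39659262324664873 19.5167
0.071 False [ 0.4671 -0.0978  0.071 ] [-0.9  0.7  4.4] [0.03 0.24 0.  ] 0.39187605187982566 19.7667
0.07 False [ 0.4672 -0.0978  0.0706] [-2.6  0.2 11.8] [ 0.04  0.6  -0.  ] 0.39729951168710564 20.0167
0.069 False [ 0.4672 -0.0978  0.0705] [-5.   0.4 22.4] [ 0.08  1.03 -0.03] 0.3943717322132805 20.2667
```

```bash
python3 - <<'E'
from h import *
arm.dwell(1.)
o=telemetry.get_obs();print(o['position'],o['wrist_force'],o['grip_force'],o['time_s'])
b=cap('side');c=cap('wrist')
u,v=proj('side',[.467,-.098,.05]).astype(int)
A=cv2.resize(b[v-45:v+45,u-45:u+45,::-1],(395,395),interpolation=2)
cv2.imwrite('pics/c7.png',np.hstack([A,cv2.resize(c[190:350,200:360,::-1],(395,395),interpolation=2)]))
E
```

```text
[ 0.46722732 -0.09785806  0.07057847] [-3.8492928   1.98465266 22.34904206] 102.52601981163025 21.2667
```

View pics/c7.png

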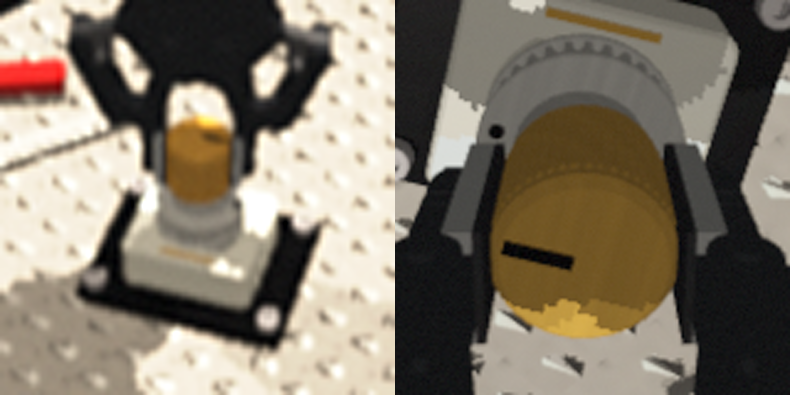

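The left half (side camera) shows the knob at about (200,160) sitting on the hub, with the pulley in the nest. The right half (wrist camera) shows the black line at (537,256) pointing towards the side with the pulley's dot (497,132), with the knob still gripped. I'm handing in.

```bash
python3 -c "
from h import *
print(hand_in())"
```

```text
the job is handed in; nothing more can be done
None
```

The job is handed in at about 21 s: the pulley is seated in the nest, the keyed shaft is fully home in its bore, and the gripper still holds the knob and presses it down with about 25 N against the spring pin and hub; I left the black-knobbed shaft and the other things alone.

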